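Set the hold-down over the tube

ROBOT

A 6-joint arm with a two-finger parallel gripper is mounted at the origin on the work surface. World frame = base frame: x ahead of the robot, y to its left, z up, the work surface at z = 0. Lengths are in m, angles in degrees, forces in N, time in s.
With the tool pointing down it reaches from about 0.35 to 0.95 m from the base axis. Payload 17.4 kg.
Tool frame: the origin (TCP) lies midway between the tips of the shut fingers; the grasp point (between the pads) lies 19 mm behind it; x points along the fingers, y is the direction in which the jaws open and shut, and the axes are right-handed (so a half turn about x gives the same grasp; the last joint's range is limited). The gripper opens to 93 mm and grips with 3 to 60 N. Pads are 15 mm wide; open, the fingers measure 128 mm over their backs; the gripper's body (75 mm by 188 mm) begins 65 mm behind the grasp point.
Start: joints at [-77.739, 6.646, 82.598, -0, 90.757, -2.166], TCP at [0.168, -0.654, 0.219] pointing down, gripper open.
Joint ranges: [-162.19, 162.19], [-47.58, 125.68], [4.15, 143.07], [-65.23, 245.23], [0.69, 171.88], [-170.13, 170.13]. Speed limits (degrees/s): [108.29, 108.29, 127.2, 180, 180, 180].

INTERFACE

Orientations are given as a 3x3 rotation matrix whose columns are the frame's x, y, z axes.
In Python, from rig import bot gives the robot as it stands.
- The arm moves only by the tool servo_tool, never from a script. Its argument "commands" is one flat list of numbers, 4 for each row, row after row: the shift along the world's x, y, z in cm, then the turn about the world's z in rad. In form: [x, y, z, spin, x, y, z, spin, ...]. A call has 1 to 12 rows; each row is the pose to reach, as a shift and turn from the pose commanded when the call began; what a row does not reach only later rows make up. A row lasts 1/10 s, in which the tool goes at most 50 mm and 8.59 degrees, less where a joint would pass 70% of its speed; a pose out of reach is approached as far as the arm can. A call with a gripper value outside its range is refused whole. "fingers" is the opening, from 0 (shut) to 1 (fully open), set as the call begins (left out, the last holds). The fingers move at their own pace and stop on an object; "force" is the grip in N (left out, the last holds). Time passes only in rows, so rows that repeat a pose let the fingers close. It gives the time, the measured TCP pose, the force and the opening at its end, in the units of the state.
- bot.observe(): the state, without advancing time (a new reading comes with each control period).
- bot.snapshot(name): name is "side" or "top" or "wrist"; returns the picture (400x640x3 uint8, blue, green, red); there is no depth.
- bot.calibration(name): a dict with "K" (3x3 intrinsics, pixels), "k1" (the pictures are not rectified: a ray, as slopes to the right and down, at radius r is drawn at 1 + k1 r^2 times it, then the intrinsics apply), "extrinsics" (4x4, takes a point from camera to world coordinates). Camera axes: x right, y down, z forward; pixel columns grow to the right and rows downward; lengths in m; the calibration is good to about 2 mm. A picture is of the moment at which its call begins: read the wrist's pose just before it. calibration takes no time and is no camera call; for the wrist camera it gives the pose at the moment of the call.
- bot.finish_job(): hands the job in, once; it reports no verdict.
The state is a dict: "time_s": time; "joint_positions": joint angles; "qd": joint speeds; "effort": joint torques, N m; "tcp_pos": TCP position; "tool_rot": TCP orientation; "ft_force": force on the tool from outside, world axes, zero at the start; "wrist_torque": the same for the moment, N m; "gripper_width": finger opening in m.
Only numpy, scipy, OpenCV 4.12 (cv2) and the standard library are available. Lean on these libraries where they do the work, as an engineer would, in place of code of your own. Each camera call takes 0.05 s, during which the arm holds its last target. There are 200 camera calls.

TASK

Slide the cut tube along the jig until its end is against the yellow stop. Then turn the hold-down's red T-handle clockwise until the foot bears firmly on the tube - hand-tight, do not force it - and back it off a quarter of a turn, so that the tube has slip clearance. Leave the tube against the stop, let go, and do not disturb the tools lying around.

Things in the scene. Friction and masses are not known exactly. Their poses are not given: they have to be found in the camera images.
- jig: Fixed welding jig: steel base plate, top 12 mm above the table, spanning x -55 to +130, y -155 to +105 mm. Origin at table height under the screw's axis; +y runs along the tube to the stop, z up. Two pairs of steel guide pins (11 mm thick, 12 mm tall) at y = -70 and +10 mm stand 44 mm apart, centred on x = 0. The rail of the hold-down stands at x = +105 mm, 130 mm tall.
- stop (a point): Middle of the face of the yellow end stop, at jig x = 0, y = +75 mm, 27 mm above the table; a block on the plate, 56 mm wide and 30 mm tall, axes as the jig's. The tube's +y end comes to rest here.
- tube: Loose length of light grey box section, 40 mm (x) by 240 mm (y) by 20 mm (z), about 0.5 kg, lying flat on the plate between the guide pins. Origin at the centre of its underside, y along its length. Its +y end starts 30 to 60 mm short of the stop; against the stop its origin is at jig y = -45 mm. Its -y end is free and can be gripped from above across the 40 mm width.
- beam: Blue beam of the hold-down, clamped on the rail at a height that differs by a few mm each time; it reaches from the rail (+x) in over the tube. Its round boss, 36 mm thick and 38 mm tall, carries the screw. Origin on the screw's axis at the boss's underside, axes as the jig's. With screw at 0 the foot's face is 26.6 mm below this origin.
- foot: Round steel swivel foot under the screw, 34 mm across; it moves up and down with the screw but does not turn. Origin at the centre of its flat lower face. At the start it hangs 3 to 5 mm above the height of the tube's top.
- handle (a point): Middle of the red T-handle on top of the screw, on its vertical axis: a bar 72 mm long (x), 14 mm thick (y), 24 mm tall (z). Grip it from above across the 14 mm thickness; a half turn gives the same grip. Under the bar is a 24 mm round hub, 6 mm tall; the beam's boss stays 10 mm or more below the bar. A white dash marks its +x end.
- screw (a joint): Turn of the screw in rad; grows clockwise seen from above, driving foot and handle down, 8 mm per turn. Starts at 0 to 0.5; range -2.5 to 14. Drag about 0.1 N m; it stays where left. Where the foot bears differs each time by more than poses tell and must be felt: the torque then climbs 0.3 N m in about 6 degrees. Firm is a rise of 0.3 to 0.5 N m (240 to 400 N at the foot); 0.7 is forcing it.
- magnet_red: Red welding magnet lying on the table, arrow-shaped, 112 mm long to its point, 75 mm wide, 16 mm thick. Leave it alone.
- magnet_blue: Blue welding magnet lying on the table, arrow-shaped, 112 mm long to its point, 75 mm wide, 16 mm thick. Leave it alone.
- wire_brush: Wire brush with a wooden back, 265 mm long, lying bristles up, 35 mm tall. Leave it alone.
- hammer: Hammer, 260 mm long, black handle, lying on the table. Leave it alone.
Things that resemble listed ones, but are neither listed nor needed, are in the scene too. Of the things that look like the tube, the largest one is meant.

How it is judged:
By the outcome, as a careful person would: the job done as asked, in the order asked, and still so for the second after the job is handed in, with the robot touching nothing.
It also fails if it takes over 72 s, if anything falls off the work surface, if the arm or the gripper's body presses on something with over 40 N, if the wrist force passes 120 N, or if a joint passes its speed limit or range.

## Working session

There is one attempt and no reset: what is moved stays moved. The work goes in short steps, Python scripts to look and compute and a tool call to move; the robot and the scene stay as the last step left them, time stands still between calls to the robot, and variables do not carry over. Pictures are saved under pics/ and viewed, about 8 in all and at most 12, crops included, and the job is handed in when it is done.

Besides the shell and the picture viewer there is one more tool, called after "Request:" as name(argument=value, ...) on one line, values as JSON. servo_tool: Moves the arm, as the interface text tells. Its arguments: {"type":"object","properties":{"commands":{"type":"array"},"fingers":{"type":"number"},"force":{"type":"number"}},"required":["commands"]}

```bash
mkdir -p pics; ls
python3 - <<'E'
from rig import bot
import cv2,json
for n in ("top","side"):
    cv2.imwrite(f"pics/{n}0.png",bot.snapshot(n))
    c=bot.calibration(n);print(n,c)
s=bot.observe();print(s)
E
```

```text
pics
top {'K': array([[371.6429812 ,   0.        , 321.02531429],
       [  0.        , 371.6429812 , 199.04367532],
       [  0.        ,   0.        ,   1.        ]]), 'k1': 0.007777573430567146, 'extrinsics': array([[ 0.01693201, -0.98427871,  0.1758088 ,  0.46958119],
       [-0.99955306, -0.01233052,  0.02723289, -0.03273342],
       [-0.02463694, -0.17619133, -0.98404758,  0.9846371 ],
       [ 0.        ,  0.        ,  0.        ,  1.        ]])}
side {'K': array([[375.22045442,   0.        , 316.28764745],
       [  0.        , 375.22045442, 205.23586763],
       [  0.        ,   0.        ,   1.        ]]), 'k1': -0.053867280266771116, 'extrinsics': array([[ 0.89916628, -0.28172682,  0.33485819,  0.2987922 ],
       [-0.43758739, -0.58611724,  0.68189725, -0.669122  ],
       [ 0.00415741, -0.75966873, -0.65029696,  0.72511393],
       [ 0.        ,  0.        ,  0.        ,  1.        ]])}
{'time_s': 0.1, 'joint_positions': array([-7.77389728e+01,  6.67199253e+00,  8.26301907e+01,  3.92992069e-04,
        9.07571091e+01, -2.16577569e+00]), 'qd': array([-0.04397865, -0.03231473, -0.0833873 , -0.09580959,  0.04074621,
        0.00913927]), 'effort': array([ 1.90759740e-03, -7.22891808e+01, -6.23862076e+01,  7.81505392e-02,
        2.27768457e-02, -3.29283694e-05]), 'tcp_pos': array([ 0.16812769, -0.65354546,  0.21799048]), 'tool_rot': array([[-2.13063657e-04,  2.49142936e-01, -9.68466701e-01],
       [ 1.01269691e-03, -9.68466173e-01, -2.49143023e-01],
       [-9.99999465e-01, -1.03384656e-03, -4.59613366e-05]]), 'ft_force': array([-0.43565169, -0.23472428, -0.37206362]), 'wrist_torque': array([-0.01437389,  0.02004846, -0.02491775]), 'gripper_width': 0.09289855938068177}
```

View pics/top0.png

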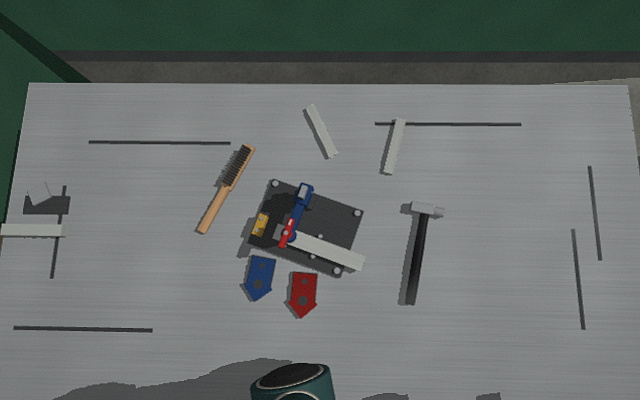

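View pics/side0.png

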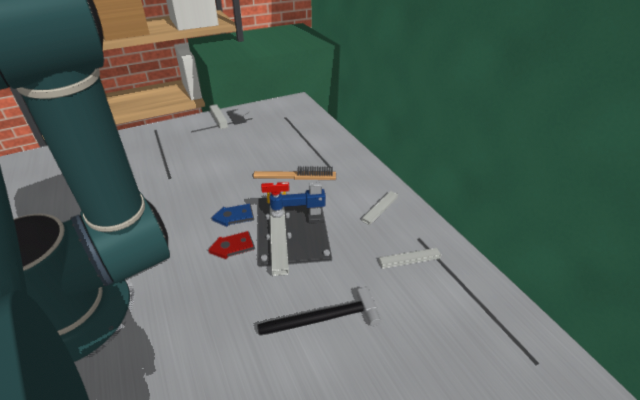

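The top view shows several light grey tubes: one in the jig (290,233)-(363,263), and loose ones at (320,130), (393,147) and (30,230). The one in the jig fits, as it is the longest and lies between the pins. The stop is at (260,224) and the red handle at (288,233). I'll confirm these in enlarged crops.

Run:
```python
import cv2
a=cv2.imread("pics/top0.png")[170:285,235:375]
b=cv2.imread("pics/side0.png")[170:285,240:340]
a=cv2.resize(a,None,fx=5,fy=5,interpolation=cv2.INTER_CUBIC);b=cv2.resize(b,None,fx=5,fy=5,interpolation=cv2.INTER_CUBIC)
cv2.imwrite("pics/c1.png",a);cv2.imwrite("pics/c2.png",b)
```

```text
(no output)
```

View pics/c1.png

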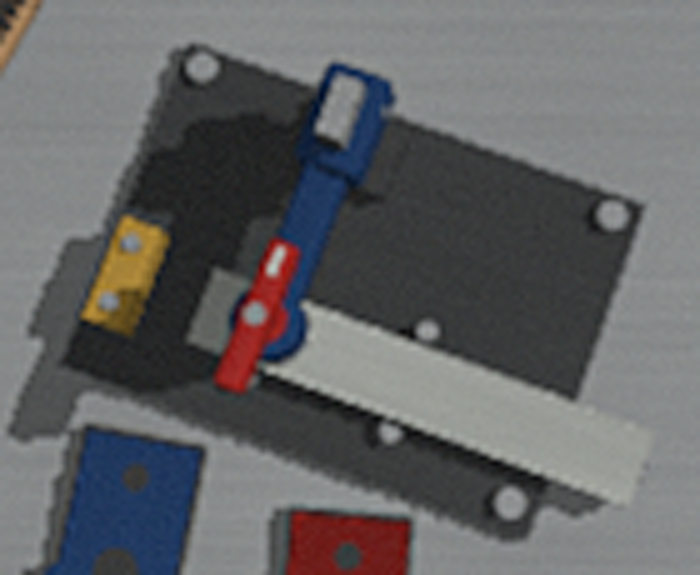

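View pics/c2.png

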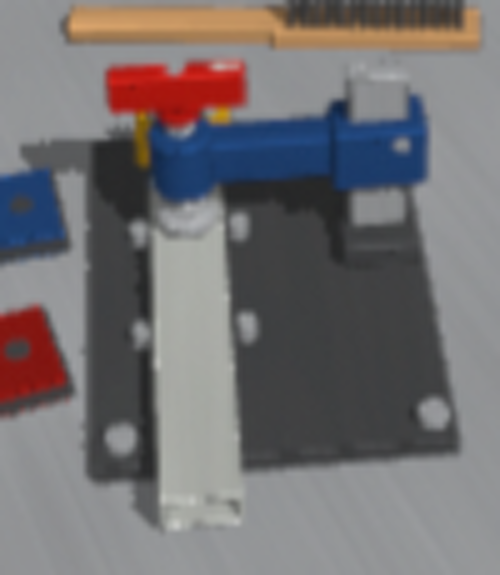

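The crops confirm the tube lying between the pins under the foot. In the top crop its free end is at (650,432)/(625,505), and the bar ends are at (282,240)/(234,388). I'll fit the jig pose, tube offset and handle from these points.

```bash
cat > h.py <<'E'
import numpy as np,cv2
from rig import bot
def proj(n,P,c=None):
    c=c or bot.calibration(n);E=np.linalg.inv(c["extrinsics"])
    p=np.atleast_2d(P)@E[:3,:3].T+E[:3,3];s=p[:,:2]/p[:,2:]
    s=s*(1+c["k1"]*(s**2).sum(1,keepdims=True))
    return s@c["K"][:2,:2].T+c["K"][:2,2]
def jw(q,P):
    P=np.atleast_2d(P);a=q[2];R=np.array([[np.cos(a),-np.sin(a)],[np.sin(a),np.cos(a)]])
    return np.c_[P[:,:2]@R.T+q[:2],P[:,2]]
E
python3 - <<'E'
from h import *
from scipy.optimize import least_squares
C={n:bot.calibration(n) for n in("top","side")}
off={"top":(235,170),"side":(240,170)}
# q: x y th tubeEnd handleTopz
def pts(q):
    e,h=q[3],q[4]
    a=q[5];bx=lambda s:(s*.036*np.cos(a),s*.036*np.sin(a),h)
    T=[((.130,.105,.012),(182,45)),((.130,-.155,.012),(643,205)),((-.055,-.155,.012),(525,540)),((-.055,.105,.012),(68,362)),
     ((.028,.075,.042),(170,234)),((-.028,.075,.042),(131,333)),
     ((.02,e,.032),(652,432)),((-.02,e,.032),(626,506)),(bx(1),(284,240)),(bx(-1),(234,388)),
     ((.0275,-.070,.024),(0,0))][:10]
    S=[((.130,-.155,.012),(460,450)),((-.055,-.155,.012),(88,474)),((-.055,.105,.012),(93,143)),
     ((-.02,e,.032),(161,503)),((.02,e,.032),(241,494)),((0,0,h),(176,77))]
    return [("top",)+t for t in T]+[("side",)+t for t in S]
def res(q,full=False):
    r=[]
    for n,P,uv in pts(q):
        o=(np.array(uv)+.5)/5-.5+off[n]
        r.append((proj(n,jw(q,P),C[n])[0]-o))
    return np.array(r) if full else np.ravel(r)
f=least_squares(res,[.4,.05,-.2,-.21,.13,0],loss="soft_l1")
print(f.x,np.degrees(f.x[2]));print(res(f.x,True).round(1))
q=f.x;print(jw(q,[[0,0,q[4]],[0,q[3],.032],[0,.075,.027],[.105,0,.13]]).round(4));np.save("q.npy",q)
E
```

```text
[ 0.54144153  0.06815017 -0.34215779 -0.19349965  0.1356606   0.04835228] -19.60419719965943
[[ 2.4 -0.5]
 [ 1.5  0.7]
 [ 1.   0.9]
 [-1.   0.7]
 [-0.9 -0.7]
 [-1.3 -0.1]
 [ 0.3 -0.2]
 [ 0.2  0.1]
 [ 0.3  0.5]
 [ 0.2  0.8]
 [ 0.2 -1.6]
 [ 0.5 -0.5]
 [ 0.1 -0.6]
 [-0.2 -0.6]
 [ 0.7 -0.2]
 [ 0.1 -0.2]]
[[ 0.5414  0.0682  0.1357]
 [ 0.4765 -0.1141  0.032 ]
 [ 0.5666  0.1388  0.027 ]
 [ 0.6404  0.0329  0.13  ]]
```

The fit is good. The tube end is about 28–30 mm short of the stop, and the handle's top is at about z 0.136. I'll push the tube's end face with shut fingers, starting with an approach behind the end.

Request:
servo_tool(commands=[4,8,-1,0.1,8,15,-2,0.25,12,22,-3,0.4,16,29,-4,0.55,20,36,-5,0.7,24,42,-6,0.85,28,47,-8,0.977,29.5,50.2,-10,0.977,29.5,50.2,-10,0.977,29.5,50.2,-10,0.977,29.5,50.2,-10,0.977,29.5,50.2,-10,0.977], fingers=0, force=30)

```text
time_s: 1.3
tcp_pos: [0.4638, -0.1494, 0.118]
tool_rot: [[-0.0, 0.942, -0.335], [0.0, -0.335, -0.942], [-1.0, -0.0, -0.0]]
ft_force: [1.7, -1.1, -1.1]
gripper_width: 0.0025
```

Run:
```python
from h import *
s=bot.observe();print(s["tcp_pos"],s["tool_rot"][:,1],s["joint_positions"].round(1),s["ft_force"].round(2),s["gripper_width"])
c=bot.calibration("wrist");im=bot.snapshot("wrist");cv2.imwrite("pics/w1.png",im);q=np.load("q.npy")
print(proj("wrist",jw(q,[[.02,q[3],.032],[-.02,q[3],.032],[0,0,q[4]],[-.055,-.155,.012]]),c).round())
```

```text
[ 0.46376539 -0.14936205  0.11800419] [ 9.42328808e-01 -3.34688520e-01 -1.07560899e-04] [-20.9 -14.8 112.3   0.   82.5  -1.3] [ 1.67 -1.1  -1.1 ] 0.002456111136095108
[[ 342.  160.]
 [ 292.  160.]
 [ 316. -291.]
 [ 252.  111.]]
```

View pics/w1.png

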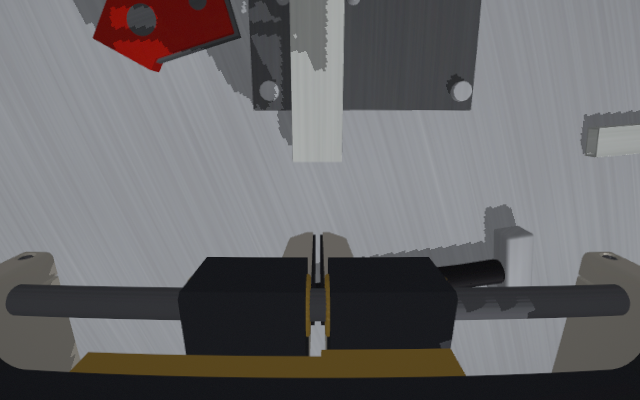

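The wrist view shows the tube end at (293–342,161), matching the prediction of (292–342,160). I'll lower and push along jig +y, direction (0.3355, 0.942).

Request:
servo_tool(commands=[0,0,-5,0,0,0,-9,0,0,0,-10,0,0,0,-10,0,0.34,0.94,-10,0,0.67,1.88,-10,0,0.84,2.36,-10,0,1.01,2.83,-10,0,1.17,3.3,-10,0,1.34,3.77,-10,0,1.51,4.24,-10,0,1.51,4.24,-10,0])

```text
time_s: 2.55
tcp_pos: [0.4784, -0.1087, 0.0186]
tool_rot: [[-0.0, 0.942, -0.335], [0.0, -0.335, -0.942], [-1.0, -0.0, -0.0]]
ft_force: [-0.0, 0.2, -0.2]
gripper_width: 0.0001
```

Request:
servo_tool(commands=[0.07,0.19,0,0,0.13,0.38,0,0,0.2,0.57,0,0,0.27,0.75,0,0,0.34,0.94,0,0,0.34,0.94,0,0])

```text
time_s: 3.15
tcp_pos: [0.4817, -0.0996, 0.0185]
tool_rot: [[-0.0, 0.942, -0.335], [0.0, -0.335, -0.942], [-1.0, -0.0, -0.0]]
ft_force: [0.2, -0.0, 0.3]
gripper_width: 0.0005
```

Run:
```python
from h import *
s=bot.observe();print(s["tcp_pos"],s["ft_force"].round(2))
a=bot.snapshot("top")[190:280,245:375];b=bot.snapshot("wrist")[0:260,180:480]
a=cv2.resize(a,(720,498),interpolation=cv2.INTER_CUBIC)
cv2.imwrite("pics/t2.png",a)
```

```text
[ 0.48170692 -0.09955114  0.01853636] [ 0.19 -0.02  0.27]
```

View pics/t2.png

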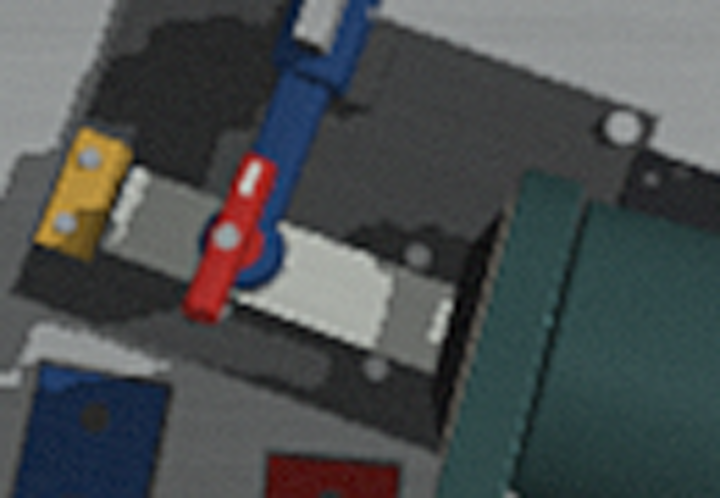

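The tube has moved and about 5 mm of dark gap is left (tube end at crop x≈125, stop face ≈120). I'll keep going slowly.

Request:
servo_tool(commands=[0.03,0.09,0,0,0.07,0.19,0,0,0.1,0.28,0,0,0.13,0.38,0,0,0.15,0.42,0,0,0.17,0.47,0,0])

```text
time_s: 3.85
tcp_pos: [0.4833, -0.0952, 0.0186]
tool_rot: [[-0.0, 0.942, -0.335], [-0.0, -0.335, -0.942], [-1.0, -0.0, 0.0]]
ft_force: [-0.5, -2.2, -0.9]
gripper_width: 0.0007
```

Request:
servo_tool(commands=[0.02,0.05,0,0,0.03,0.09,0,0,0.05,0.14,0,0,0.07,0.19,0,0,0.07,0.19,0,0])

```text
time_s: 4.35
tcp_pos: [0.4839, -0.0937, 0.0186]
tool_rot: [[-0.001, 0.942, -0.335], [-0.001, -0.335, -0.942], [-1.0, -0.0, 0.001]]
ft_force: [-3.1, -6.8, -0.6]
gripper_width: 0.0004
```

Request:
servo_tool(commands=[0.02,0.05,0,0,0.03,0.09,0,0,0.03,0.09,0,0])

```text
time_s: 4.65
tcp_pos: [0.484, -0.0937, 0.0186]
tool_rot: [[-0.001, 0.942, -0.335], [-0.003, -0.335, -0.942], [-1.0, -0.0, 0.003]]
ft_force: [-5.6, -15.2, -0.2]
gripper_width: 0.0008
```

The tube is firmly on the stop: 16 N with no more motion. I'll back off, rise and move over the handle.

Request:
servo_tool(commands=[-0.34,-0.94,0,0,-0.84,-2.36,0,0,-0.84,-2.36,4,0,-0.84,-2.36,9,0,-0.84,-2.36,14,0,-0.84,-2.36,18,0.15,-0.84,-2.36,18,0.3])

```text
time_s: 5.35
tcp_pos: [0.4776, -0.1165, 0.205]
tool_rot: [[0.008, 0.999, -0.036], [-0.002, -0.036, -0.999], [-1.0, 0.008, 0.001]]
ft_force: [0.3, 0.1, -1.4]
gripper_width: 0.0005
```

Request:
servo_tool(commands=[1.3,3.5,0,0.14,2.6,7.2,0,0.28,3.9,11,0,0.42,5.2,14.8,0,0.57,6.5,18.5,0,0.71,6.6,18.6,0,0.85,6.6,18.6,0,0.99,6.6,18.6,0,1.13,6.6,18.6,0,1.271,6.6,18.6,0,1.271,6.6,18.6,0,1.271], fingers=0.6)

```text
time_s: 6.45
tcp_pos: [0.542, 0.0699, 0.1987]
tool_rot: [[0.0, 0.339, 0.941], [0.0, 0.941, -0.339], [-1.0, 0.0, -0.0]]
ft_force: [-0.3, -0.6, 0.1]
gripper_width: 0.0559
```

Run:
```python
from h import *
s=bot.observe();print(s["time_s"],s["tcp_pos"],s["tool_rot"][:,1],s["joint_positions"].round(1),s["ft_force"].round(2),s["wrist_torque"].round(3),s["gripper_width"])
c=bot.calibration("wrist");im=bot.snapshot("wrist");cv2.imwrite("pics/w2.png",im);q=np.load("q.npy")
print(proj("wrist",jw(q,[[0,0,q[4]],[.036,0,q[4]],[-.036,0,q[4]]]),c).round())
print(proj("wrist",s["tcp_pos"]+np.array([0,0,q[4]-s["tcp_pos"][2]]),c))
```

```text
6.45 [0.54196746 0.06992265 0.19867386] [3.39300946e-01 9.40677825e-01 3.12558608e-04] [  4.7  -9.2 100.    0.   89.2 -65.5] [-0.29 -0.6   0.06] [ 0.068 -0.171 -0.001] 0.055859223148563314
[[316. 213.]
 [316. 256.]
 [316. 166.]]
[[318.33477707 212.78760887]]
```

View pics/w2.png

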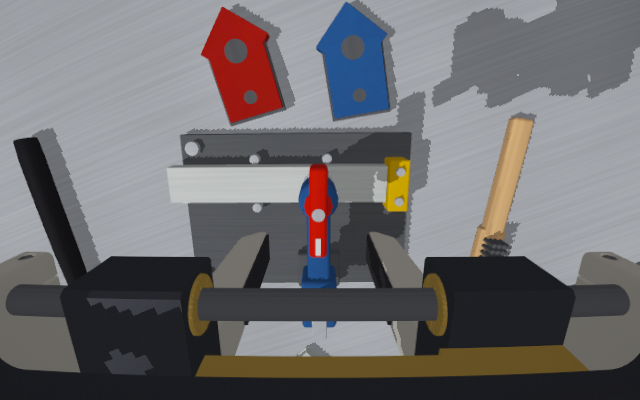

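The bar appears at (318,165)–(318,258), centred between the jaws and aligned with them. The tube end is at the stop at (387,185). I'll lower and grip.

Request:
servo_tool(commands=[0,0,-4,0,0,0,-7,0,0,0,-9,0,0,0,-9.2,0,0,0,-9.2,0])

```text
time_s: 7.0
tcp_pos: [0.542, 0.0699, 0.107]
tool_rot: [[-0.0, 0.337, 0.942], [0.0, 0.942, -0.337], [-1.0, -0.0, -0.0]]
ft_force: [-0.7, -0.4, -0.1]
gripper_width: 0.0556
```

Request:
servo_tool(commands=[0,0,0,0,0,0,0,0,0,0,0,0,0,0,0,0,0,0,0,0], fingers=0, force=60)

```text
time_s: 7.5
tcp_pos: [0.5421, 0.07, 0.1069]
tool_rot: [[0.0, 0.335, 0.942], [0.0, 0.942, -0.335], [-1.0, 0.0, 0.0]]
ft_force: [0.7, 1.5, 1.8]
gripper_width: 0.0206
```

```bash
cat > st.py <<'E'
from h import *
s=bot.observe();R=s["tool_rot"]
print(s["time_s"],s["tcp_pos"].round(4),"jaw",np.degrees(np.arctan2(R[1,1],R[0,1])).round(2),"j6",s["joint_positions"][5].round(1),s["ft_force"].round(1),s["wrist_torque"].round(3),s["gripper_width"].round(4))
E
python3 st.py
```

```text
Traceback (most recent call last):
  File "st.py", line 3, in <module>
    print(s["time_s"],s["tcp_pos"].round(4),"jaw",np.degrees(np.arctan2(R[1,1],R[0,1])).round(2),"j6",s["joint_positions"][5].round(1),s["ft_force"].round(1),s["wrist_torque"].round(3),s["gripper_width"].round(4))
                                                                                                                                                                                         ^^^^^^^^^^^^^^^^^^^^^^^^
AttributeError: 'float' object has no attribute 'round'
```

Request:
servo_tool(commands=[0,0,0,0,0,0,0,0,0,0,0,0])

```text
time_s: 7.8
tcp_pos: [0.5421, 0.07, 0.1069]
tool_rot: [[0.0, 0.335, 0.942], [0.0, 0.942, -0.335], [-1.0, 0.0, 0.0]]
ft_force: [0.1, 2.1, 2.7]
gripper_width: 0.0197
```

```bash
sed -i 's/s\["gripper_width"\].round(4)/round(s["gripper_width"],4)/' st.py; python3 st.py
```

```text
7.8 [0.5421 0.07   0.1069] jaw 70.41 j6 -65.7 [0.1 2.1 2.7] [ 0.253 -0.225 -0.01 ] 0.0197
```

Request:
servo_tool(commands=[0,0,0,0,0,0,0,0,0,0,0,0])

```text
time_s: 8.1
tcp_pos: [0.5421, 0.07, 0.1069]
tool_rot: [[0.0, 0.335, 0.942], [0.0, 0.942, -0.335], [-1.0, 0.0, 0.0]]
ft_force: [0.8, 2.3, 5.5]
gripper_width: 0.0199
```

```bash
python3 st.py
python3 - <<'E'
from h import *
a=bot.snapshot("wrist")[130:370,180:460];b=bot.snapshot("side")[150:240,245:345]
a=cv2.resize(a,(467,400));b=cv2.resize(b,(333,400)[:1]+(300,))
b=cv2.copyMakeBorder(b,0,100,0,0,0);cv2.imwrite("pics/w3.png",np.hstack([a,b]))
E
```

```text
8.1 [0.5421 0.07   0.1069] jaw 70.42 j6 -65.7 [0.8 2.3 5.5] [ 0.403 -0.309  0.024] 0.0199
```

View pics/w3.png

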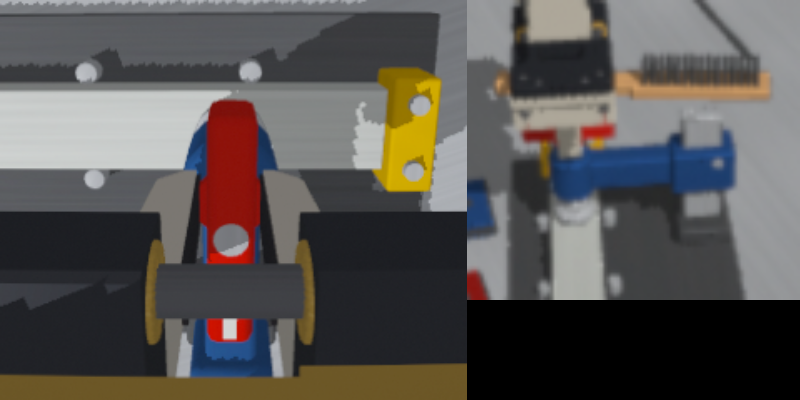

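The fingertips are beside the round hub, below the bar: the width reads 20 mm rather than 14, and a gap shows at the bar. I'll open, raise 11 mm and regrip.

Request:
servo_tool(commands=[0,0,0,0,0,0,0,0,0,0,0.5,0,0,0,1.1,0,0,0,1.1,0], fingers=0.5)

```text
time_s: 8.7
tcp_pos: [0.5423, 0.07, 0.1188]
tool_rot: [[0.001, 0.335, 0.942], [0.0, 0.942, -0.335], [-1.0, 0.0, 0.001]]
ft_force: [-0.5, 0.5, 1.0]
gripper_width: 0.0462
```

Request:
servo_tool(commands=[0,0,0,0,0,0,0,0,0,0,0,0,0,0,0,0,0,0,0,0,0,0,0,0,0,0,0,0], fingers=0, force=60)

```text
time_s: 9.4
tcp_pos: [0.542, 0.0701, 0.1175]
tool_rot: [[-0.0, 0.335, 0.942], [0.0, 0.942, -0.335], [-1.0, 0.0, -0.0]]
ft_force: [0.8, 1.6, -1.0]
gripper_width: 0.0136
```

```bash
python3 st.py
```

```text
9.4 [0.542  0.0701 0.1175] jaw 70.42 j6 -65.7 [ 0.8  1.6 -1. ] [ 0.541 -0.304 -0.072] 0.0136
```

Width is now 13.6 mm, so it's on the bar. I'll turn clockwise, following down 8 mm per turn.

Request:
servo_tool(commands=[0,0,-0.013,-0.1,0,0,-0.025,-0.2,0,0,-0.038,-0.3,0,0,-0.051,-0.4,0,0,-0.064,-0.5,0,0,-0.076,-0.6,0,0,-0.089,-0.7,0,0,-0.102,-0.8,0,0,-0.115,-0.9,0,0,-0.127,-1.0,0,0,-0.127,-1.0])

```text
time_s: 10.5
tcp_pos: [0.5418, 0.07, 0.1163]
tool_rot: [[-0.0, 0.974, 0.225], [0.0, 0.225, -0.974], [-1.0, -0.0, -0.0]]
ft_force: [-0.3, 2.7, -1.0]
gripper_width: 0.0137
```

```bash
python3 st.py
```

```text
10.5 [0.5418 0.07   0.1163] jaw 13.02 j6 -8.3 [-0.3  2.7 -1. ] [ 0.33  -0.006 -0.093] 0.0137
```

Request:
servo_tool(commands=[0,0,-0.013,-0.1,0,0,-0.025,-0.2,0,0,-0.038,-0.3,0,0,-0.051,-0.4,0,0,-0.064,-0.5,0,0,-0.076,-0.6])

```text
time_s: 11.1
tcp_pos: [0.5418, 0.07, 0.1155]
tool_rot: [[-0.001, 0.932, -0.363], [0.0, -0.363, -0.932], [-1.0, -0.0, 0.0]]
ft_force: [-1.1, 2.2, -0.4]
gripper_width: 0.0136
```

```bash
python3 st.py;  python3 - <<'E'
from h import *
a=bot.snapshot("wrist")[130:370,180:460];b=bot.snapshot("side")[150:240,245:345]
a=cv2.resize(a,(467,400));b=cv2.resize(b,(333,300),interpolation=cv2.INTER_CUBIC)
b=cv2.copyMakeBorder(b,0,100,0,0,0);cv2.imwrite("pics/w4.png",np.hstack([a,b]))
E
```

```text
11.1 [0.5418 0.07   0.1155] jaw -21.29 j6 26.0 [-1.1  2.2 -0.4] [0.366 0.225 0.068] 0.0136
```

View pics/w4.png

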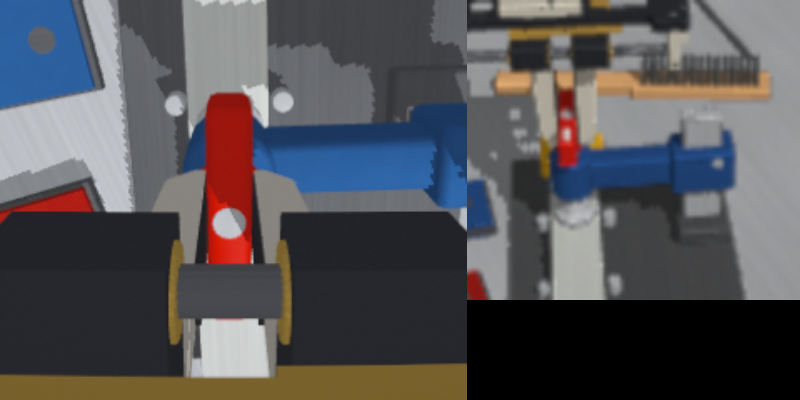

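The handle is turning with the jaws (bar aligned in the crop, side view agrees). I'll check torque noise next; each camera call gives a new reading.

```bash
cat > tq.py <<'E'
from h import *
z=[];f=[]
for i in range(6):
    s=bot.observe();z.append(s["wrist_torque"][2]);f.append(s["ft_force"]);bot.snapshot("wrist")
R=s["tool_rot"];print(round(s["time_s"],2),s["tcp_pos"].round(4),"jaw",np.degrees(np.arctan2(R[1,1],R[0,1])).round(2),"j6",s["joint_positions"][5].round(1),"Tz",np.round(z,3),np.mean(z).round(3),np.mean(f,0).round(1),"w",round(s["gripper_width"],4))
E
python3 tq.py
```

```text
11.45 [0.5418 0.07   0.1155] jaw -21.11 j6 25.8 Tz [-0.1   -0.073 -0.093 -0.04  -0.05  -0.029] -0.064 [-1.5  1.8 -1. ] w 0.0136
```

Request:
servo_tool(commands=[0,0,-0.006,-0.05,0,0,-0.013,-0.1,0,0,-0.019,-0.15,0,0,-0.025,-0.2,0,0,-0.03,-0.24,0,0,-0.034,-0.27,0,0,-0.038,-0.3])

```text
time_s: 12.2
tcp_pos: [0.5418, 0.07, 0.1151]
tool_rot: [[-0.0, 0.783, -0.622], [0.0, -0.622, -0.783], [-1.0, -0.0, 0.0]]
ft_force: [-1.4, 2.4, -0.9]
gripper_width: 0.0135
```

```bash
python3 tq.py
```

```text
12.45 [0.5419 0.07   0.1151] jaw -38.4 j6 43.1 Tz [ 0.08   0.088  0.006  0.028 -0.031  0.005] 0.029 [-2.3  3.1 -1.4] w 0.0136
```

Request:
servo_tool(commands=[0,0,-0.006,-0.05,0,0,-0.013,-0.1,0,0,-0.018,-0.14])

```text
time_s: 12.8
tcp_pos: [0.5419, 0.07, 0.115]
tool_rot: [[-0.0, 0.688, -0.726], [0.0, -0.726, -0.688], [-1.0, -0.0, 0.0]]
ft_force: [-2.1, 3.5, -2.4]
gripper_width: 0.0136
```

```bash
sed -i 's/range(6)/range(3)/' tq.py; python3 tq.py
```

```text
12.9 [0.5419 0.07   0.115 ] jaw -46.48 j6 51.2 Tz [ 0.136  0.005 -0.048] 0.031 [-2.9  3.5 -2.2] w 0.0134
```

Request:
servo_tool(commands=[0,0,-0.006,-0.05,0,0,-0.012,-0.09,0,0,-0.015,-0.12])

```text
time_s: 13.25
tcp_pos: [0.5419, 0.07, 0.1148]
tool_rot: [[-0.0, 0.597, -0.802], [0.0, -0.802, -0.597], [-1.0, -0.0, 0.0]]
ft_force: [-3.4, 2.3, -2.0]
gripper_width: 0.0133
```

```bash
python3 tq.py
```

```text
13.35 [0.5419 0.07   0.1148] jaw -53.33 j6 58.0 Tz [0.105 0.072 0.036] 0.071 [-3.3  3.  -2.2] w 0.0134
```

Total is 2.16 rad with drag only (about 0.1). Continuing one checked step at a time.

Request:
servo_tool(commands=[0,0,-0.006,-0.05,0,0,-0.013,-0.1,0,0,-0.018,-0.14])

```text
time_s: 13.7
tcp_pos: [0.5419, 0.07, 0.1147]
tool_rot: [[-0.0, 0.479, -0.878], [0.0, -0.878, -0.479], [-1.0, -0.0, 0.0]]
ft_force: [-3.8, 3.7, -2.5]
gripper_width: 0.0131
```

```bash
python3 tq.py
```

```text
13.8 [0.5419 0.07   0.1146] jaw -61.33 j6 66.0 Tz [ 0.104  0.099 -0.044] 0.053 [-3.1  4.  -2.3] w 0.0134
```

Request:
servo_tool(commands=[0,0,-0.006,-0.05,0,0,-0.013,-0.1,0,0,-0.018,-0.14])

```text
time_s: 14.15
tcp_pos: [0.5419, 0.0701, 0.1145]
tool_rot: [[-0.0, 0.352, -0.936], [0.0, -0.936, -0.352], [-1.0, -0.0, 0.0]]
ft_force: [-3.1, 4.3, -3.7]
gripper_width: 0.0139
```

```bash
python3 tq.py
```

```text
14.25 [0.5419 0.07   0.1145] jaw -69.34 j6 74.0 Tz [0.119 0.067 0.03 ] 0.072 [-3.2  4.  -3.2] w 0.0137
```

Request:
servo_tool(commands=[0,0,-0.006,-0.05,0,0,-0.013,-0.1,0,0,-0.018,-0.14])

```text
time_s: 14.6
tcp_pos: [0.5419, 0.0701, 0.1143]
tool_rot: [[-0.0, 0.218, -0.976], [0.0, -0.976, -0.218], [-1.0, -0.0, 0.0]]
ft_force: [-4.2, 3.6, -2.5]
gripper_width: 0.0134
```

```bash
python3 tq.py
```

```text
14.7 [0.5419 0.0701 0.1143] jaw -77.36 j6 82.0 Tz [0.121 0.084 0.029] 0.078 [-3.3  4.1 -3. ] w 0.0133
```

Request:
servo_tool(commands=[0,0,-0.006,-0.05,0,0,-0.013,-0.1,0,0,-0.018,-0.14])

```text
time_s: 15.05
tcp_pos: [0.5419, 0.0701, 0.1141]
tool_rot: [[-0.0, 0.08, -0.997], [0.0, -0.997, -0.08], [-1.0, -0.0, 0.0]]
ft_force: [-4.0, 4.4, -2.5]
gripper_width: 0.0137
```

```bash
python3 tq.py
```

```text
15.15 [0.542  0.0701 0.1141] jaw -85.38 j6 90.1 Tz [0.112 0.082 0.002] 0.065 [-3.6  4.3 -2.6] w 0.0137
```

Request:
servo_tool(commands=[0,0,-0.006,-0.05,0,0,-0.013,-0.1,0,0,-0.018,-0.14])

```text
time_s: 15.5
tcp_pos: [0.542, 0.0701, 0.1139]
tool_rot: [[-0.0, -0.06, -0.998], [0.0, -0.998, 0.06], [-1.0, -0.0, 0.0]]
ft_force: [-3.0, 3.4, -2.6]
gripper_width: 0.0132
```

```bash
python3 tq.py
```

```text
15.6 [0.5419 0.0701 0.1139] jaw -93.4 j6 98.1 Tz [ 0.123  0.084 -0.007] 0.066 [-3.5  4.3 -2.4] w 0.0138
```

Request:
servo_tool(commands=[0,0,-0.006,-0.05,0,0,-0.013,-0.1,0,0,-0.018,-0.14])

```text
time_s: 15.95
tcp_pos: [0.5419, 0.0701, 0.1138]
tool_rot: [[-0.0, -0.198, -0.98], [0.0, -0.98, 0.198], [-1.0, -0.0, 0.0]]
ft_force: [-2.8, 5.0, -2.6]
gripper_width: 0.0136
```

```bash
python3 tq.py
```

```text
16.05 [0.542  0.0701 0.1138] jaw -101.41 j6 106.1 Tz [0.277 0.298 0.247] 0.274 [-3.4  4.8 -2.5] w 0.0135
```

Contact: the torque is 0.28, a rise of about 0.18. I'll add a small step aimed at a rise of about 0.38.

Request:
servo_tool(commands=[0,0,-0.004,-0.03,0,0,-0.008,-0.06,0,0,-0.008,-0.065])

```text
time_s: 16.4
tcp_pos: [0.5419, 0.0701, 0.1137]
tool_rot: [[-0.0, -0.261, -0.965], [0.0, -0.965, 0.261], [-1.0, -0.0, 0.0]]
ft_force: [-2.2, 4.5, -3.7]
gripper_width: 0.0139
```

```bash
python3 tq.py
```

```text
16.5 [0.542  0.0702 0.1137] jaw -105.05 j6 109.7 Tz [0.469 0.454 0.395] 0.439 [-3.   5.  -3.1] w 0.0133
```

A rise of about 0.35 is in the firm band. I'll nudge it slightly to centre it, then back off exactly a quarter turn.

Request:
servo_tool(commands=[0,0,-0.001,-0.01,0,0,-0.002,-0.015])

```text
time_s: 16.75
tcp_pos: [0.5419, 0.0702, 0.1137]
tool_rot: [[-0.0, -0.274, -0.962], [0.0, -0.962, 0.274], [-1.0, -0.0, 0.0]]
ft_force: [-2.5, 4.5, -2.5]
gripper_width: 0.0135
```

```bash
python3 tq.py
```

```text
16.85 [0.5419 0.0701 0.1137] jaw -105.91 j6 110.6 Tz [0.45  0.452 0.512] 0.471 [-2.9  4.5 -2.4] w 0.0136
```

Request:
servo_tool(commands=[0,0,0.019,0.15,0,0,0.038,0.3,0,0,0.057,0.45,0,0,0.076,0.6,0,0,0.095,0.75,0,0,0.115,0.9,0,0,0.134,1.05,0,0,0.153,1.2,0,0,0.172,1.35,0,0,0.188,1.48,0,0,0.197,1.55,0,0,0.2,1.571])

```text
time_s: 18.1
tcp_pos: [0.5419, 0.0699, 0.1156]
tool_rot: [[-0.0, 0.962, -0.273], [-0.0, -0.273, -0.962], [-1.0, -0.0, 0.0]]
ft_force: [-1.9, 3.4, -3.6]
gripper_width: 0.0135
```

```bash
python3 tq.py
```

```text
18.2 [0.5419 0.0699 0.1157] jaw -16.04 j6 20.7 Tz [-0.098 -0.052  0.029] -0.04 [-2.2  2.6 -3.3] w 0.0136
```

Backed off 89.9°. Now I'll release, rise and check.

Request:
servo_tool(commands=[0,0,0,0,0,0,0,0,0,0,0,0,0,0,0,0], fingers=0.5)

```text
time_s: 18.65
tcp_pos: [0.5422, 0.0699, 0.116]
tool_rot: [[0.001, 0.961, -0.277], [-0.0, -0.277, -0.961], [-1.0, 0.001, -0.0]]
ft_force: [1.2, -0.5, 0.4]
gripper_width: 0.041
```

Request:
servo_tool(commands=[0,0,2,0,0,0,6,0,0,0,10,0,-2,-4,13,0,-4,-8,14,0,-6,-12,14,0,-8,-16,14,0,-10,-20,14,0,-10,-20,14,0,-10,-20,14,0])

```text
time_s: 19.65
tcp_pos: [0.4417, -0.1307, 0.256]
tool_rot: [[0.001, 0.96, -0.279], [-0.0, -0.279, -0.96], [-1.0, 0.001, -0.0]]
ft_force: [1.0, 0.1, 0.6]
gripper_width: 0.0462
```

```bash
python3 st.py
python3 - <<'E'
from h import *
a=bot.snapshot("top")[185:285,240:370];b=bot.snapshot("side")[165:285,240:340]
a=cv2.resize(a,(520,400),interpolation=cv2.INTER_CUBIC);b=cv2.resize(b,(280,336),interpolation=cv2.INTER_CUBIC)
b=cv2.copyMakeBorder(b,0,64,0,0,0);cv2.imwrite("pics/e1.png",np.hstack([a,b]))
w=bot.snapshot("wrist");cv2.imwrite("pics/e2.png",w)
q=np.load("q.npy");print(proj("top",jw(q,[[.02,-.165,.032],[-.02,-.165,.032]])).round(1))
E
```

```text
19.65 [ 0.4417 -0.1307  0.256 ] jaw -16.18 j6 -3.5 [1.  0.1 0.6] [-0.017 -0.121  0.005] 0.0462
[[354.7 251.9]
 [349.3 266.9]]
```

View pics/e1.png

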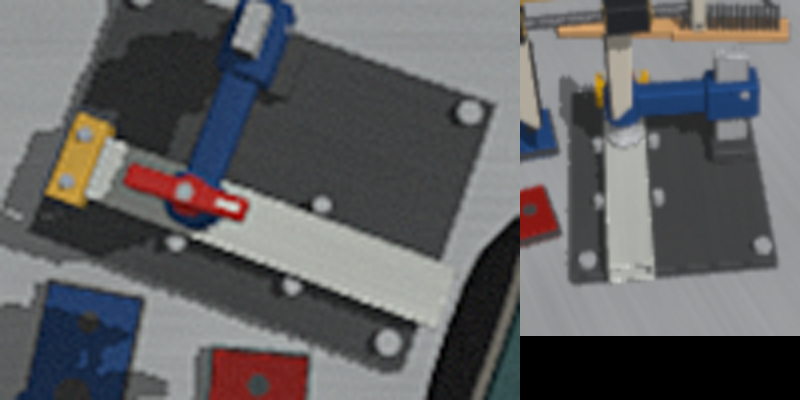

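View pics/e2.png

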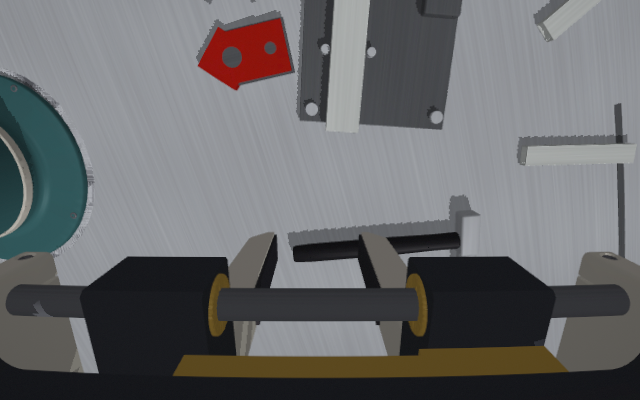

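The top crop shows the tube end butted on the yellow stop with no dark gap, its free end at (353,252) against a predicted (355,252). The handle is clear of the gripper, a quarter turn back from the tight position. The magnets and hammer lie where they did. Handing in.

```bash
python3 -c "
from rig import bot
print(bot.finish_job())"
```

```text
the job is handed in; nothing more can be done
None
```

The job is done and handed in at about 20 s on the robot's clock, against the 72 s limit.

- **Tube:** I pushed it along the jig with shut fingers until it stopped moving at about 16 N against the yellow stop. The last top picture shows no gap there. Its free end was about 2 px (roughly 4 mm) from the fitted position, towards the stop, which is within the fit's error. I did not push it again after tightening to confirm.
- **Handle:** I turned it clockwise about 3.08 rad. Contact showed clearly, and I stopped at about 0.47 N m, a rise of about 0.36 N m over the 0.11 N m drag, which is inside the firm band. I then backed it off 89.9° by the measured jaw angle and let go.
- **What went wrong:** my first grip was too low and closed on the hub (20 mm wide instead of 14), so I opened, raised 11 mm and regripped before turning.
- **Tools:** the magnets and hammer look unmoved in the last pictures. The wire brush shows only in part.

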